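# Open the cam-latched vitamin case and set out the amber jar

### The job

Give the orange knob on the sloping front of the vitamin case its quarter turn to unlatch the blue-framed panel, then swing the panel up and all the way back until it stands open by itself. Then take the amber jar out of the case and stand it upright in the middle of the round blue coaster without dropping it, leaving the green tub in the case, the mug, the tumbler and the pill organizer where they are.

Things in the scene. Friction and masses are not known exactly. Their poses are not given: they have to be found in the camera images.
- case: White slope-front case, fixed, 190 deep (x) by 320 wide (y). Origin: centre of its underside; x points away from its low front, z up. Walls 5, floor top at z = 6. Front wall 90 high at x = -95; from its top the opening slopes up 30 degrees to the hinge line at x = +57, z = 178; behind that a flat roof 178 high to x = +95. A tongue under the front edge holds the latch cam.
- panel (a joint): Hinge of the blue-framed clear panel over the slope (175 from hinge to free edge, 320 wide, 10 thick). 0 = closed, grows as the front edge lifts, 2.09 = upright, 2.22 = stop. Latched: 0.02 play. Unlatched, a spring pops it ajar (0.1 to 0.25); from there to 0.9 it stays where left; past about 1.1 the spring swings it to the stop at about 1 rad/s and keeps it there. Lifting takes 1 to 3 N.
- panel_hinge (a point): Middle of the hinge line, on the panel's underside. Turns with the panel: x from the free edge to the hinge (free edge at x = -175 mm), y along the hinge, z out of the outer face. The panel opens by turning positively about y.
- panel_edge (a point): Middle of the panel's free (front, low when closed) edge, half-way through its thickness; axes as panel_hinge.
- knob (a joint): Quarter-turn cam latch: 0 to 0.15 at the start = latched, grows as the knob is turned clockwise as seen from outside the panel, stop at 1.57. The cam is clear of its tongue from about 1.1 rad. Light friction (about 0.04 N m); it stays where it is left.
- knob_grip (a point): Grip point of the orange bar knob, on its turning axis, square to the panel, mid-width, 35 from the free edge, 140 from the hinge. Bar 64 long, 16 wide, top 40 above the panel's outer face; this point is 27 above it; a disc of radius 20, 4 high, lies under the bar. Axes turn with it: y along the bar, z out of the panel. Latched, the bar is parallel to the hinge; released, it points up the slope.
- jar: Closed straight-sided amber jar, 52 diameter, 70 high, with a black cap of 49 diameter on top to 90, about 0.16 kg, standing upright on the case's floor about 68 mm behind the front wall's outer face, to the left or right of the middle. Origin at the centre of its underside, z up its axis.
- tub: Closed green plastic tub with a white cap, 56 diameter, 78 high, loose, standing in the case on the other side of the middle from the jar, 110 to 140 mm from it. Origin at the centre of its underside. It must stay.
- coaster: Round blue ceramic coaster fixed on the ledge, 100 diameter, 6 thick, origin at the centre of its underside, to the right of the case.
- mug: Loose white mug, 80 diameter, 95 high, with a handle toward its y. Origin under its centre. Either right of the case or left of it, in exchange with the tumbler. Leave alone.
- tumbler: Loose clear glass tumbler, 72 diameter at the rim, 110 high. Origin under its centre. Leave alone.
- organizer: Loose seven-lid pill organizer, 40 x 160 x 25 high (long along its y), origin under its centre, on the ledge left of the case. Leave alone.
Mind the look-alikes: they are no part of the job. Of the things that look like the coaster, the smallest one is meant.

How it is judged:
By the outcome, as a careful person would: the job done as asked, in the order asked, and still so for the second after the job is handed in, with the robot touching nothing.
It also fails if it takes over 59 s, if anything falls off the work surface, if the arm or the gripper's body presses on something with over 40 N, if the wrist force passes 120 N, or if a joint passes its speed limit or range.

### The arm

A 6-joint arm with a two-finger parallel gripper is mounted at the origin on the work surface. World frame = base frame: x ahead of the robot, y to its left, z up, the work surface at z = 0. Lengths are in mm, angles in rad, forces in N, time in s.
With the tool pointing down it reaches from about 350 to 975 mm from the base axis. Payload 7.1 kg.
Tool frame: the origin (TCP) lies between the finger pads; the fingertips stand 19 mm ahead of it and the grasp point (between the pads) is the TCP; z points along the fingers, y is the line along which they close (so a half turn about z gives the same grasp; the last joint's range is limited). The gripper opens to 88 mm and grips with 3 to 60 N. Pads are 20 mm wide; open, the fingers measure 115 mm over their backs; the gripper's body (75 mm by 178 mm) begins 61 mm behind the grasp point.
Start: joints at [1.226, 0.423, 1.63, -0, 1.089, -0.019], TCP at [200.01, 592.116, 241.675] pointing down, gripper open.
Joint ranges: [-3, 3], [-0.9, 2.11], [0.09, 2.58], [-1.31, 4.45], [0.11, 2.69], [-2.54, 2.54]. Speed limits (rad/s): [2.39, 2.39, 3.01, 3.14, 3.14, 3.14].

### API

Orientations are given as a rotation vector (axis times angle).
In Python, from workcell import ctrl gives the robot as it stands.
- The arm moves only by the tool arm_command, never from a script. Its argument "series" is a list of rows, each an object with "linear": the shift along the tool's x, y, z in m, a list of three; "turn": the turn about the tool's z in rad. A call has 1 to 10 rows; each row shifts and turns the commanded pose from where the row before left it, along the tool's axes as they then stand; what a row does not reach is not made up. A row lasts 1/10 s, in which the tool goes at most 50 mm and 8.59 degrees, less where a joint would pass 70% of its speed; a pose out of reach is approached as far as the arm can. A call with a gripper value outside its range is refused whole. "jaw" is the opening, from -1 (shut) to 1 (fully open), set as the call begins (left out, the last holds). The fingers move at their own pace and stop on an object; the grip force is fixed at half the most. Time passes only in rows, so rows that do not move let the fingers close. It gives the time, the measured TCP pose, the force, the opening and the grip force at its end, in the units of the state.
- ctrl.get_obs(): the state, without advancing time (a new reading comes with each control period).
- ctrl.get_image(name): name is "scene" or "top"; returns a dict with "frame" (384x512x3 uint8, blue, green, red), "fx", "fy", "cx", "cy" (pixels), "rvec" (rotation vector, rad) and "tvec" (3), from world to camera coordinates, as OpenCV has them. Camera axes: x right, y down, z forward; pixel columns grow to the right and rows downward; lengths in mm; the calibration is good to about 2 mm. A picture is of the moment at which its call begins. There is no depth.
- ctrl.close_job(): hands the job in; it is judged then, once.
The state is a dict: "t": time; "qpos": joint angles; "qvel": joint speeds; "joint_torque": joint torques, N m; "ee_pos": TCP position; "orientation": TCP orientation; "ft_force": force on the tool from outside, world axes, zero at the start; "moment": the same for the moment, N m; "width": finger opening in mm; "grasp_force": force on a finger pad.
Only numpy, scipy, OpenCV 4.12 (cv2) and the standard library are available. Lean on these libraries where they do the work, as an engineer would, in place of code of your own. Each camera call takes 0.05 s, during which the arm holds its last target. There are 200 camera calls.

## Working session

There is one attempt and no reset: what is moved stays moved. The work goes in short steps, Python scripts to look and compute and a tool call to move; the robot and the scene stay as the last step left them, time stands still between calls to the robot, and variables do not carry over. Pictures are saved under pics/ and viewed, at most 10 in all, crops included, and the job is handed in when it is done.

Besides the shell and the picture viewer there is one more tool, called after "Emit:" as a command line: name --argument value ..., lists and objects as JSON in quotes. arm_command: Moves the arm, as the interface text tells. Its arguments: {"type":"object","properties":{"series":{"type":"array"},"jaw":{"type":"number"}},"required":["series"]}

```bash
mkdir -p pics; ls; python3 - <<'E'
from workcell import ctrl
import cv2,numpy as np
print(ctrl.get_obs())
for n in("scene","top"):
    d=ctrl.get_image(n); cv2.imwrite(f"pics/{n}0.png",d["frame"])
    R=cv2.Rodrigues(np.array(d["rvec"],float))[0]; print(n,d["fx"],d["cx"],d["cy"],(-R.T@np.array(d["tvec"]).ravel()).round(),R.round(2).tolist())
E
```

```text
pics
{'t': 0.0, 'qpos': array([ 1.22600551e+00,  4.23831823e-01,  1.63066418e+00, -2.26530789e-05,
        1.08858500e+00, -1.89913941e-02]), 'qvel': array([-3.56867410e-04,  1.48953584e-04, -1.43012380e-04, -9.47583336e-04,
        1.28763368e-05, -5.79953467e-05]), 'joint_torque': array([ 1.83709839e-03, -5.44591033e+01, -2.73692322e+01,  6.45518862e-02,
        2.24776292e-02, -1.39818740e-04]), 'ee_pos': array([199.84493146, 591.64961586, 240.91744285]), 'orientation': array([-5.09447243e-01, -3.09975725e+00,  2.30485190e-03]), 'ft_force': array([-0.07987886,  0.2836441 ,  0.01209746]), 'moment': array([ 0.04840339, -0.03545169,  0.02650102]), 'grasp_force': 0.0, 'width': 87.86316091879395}
scene 382.5115795448261 255.50088933409316 194.03112958583662 [ 625. -564. 1066.] [[0.97, 0.25, -0.01], [0.21, -0.83, -0.51], [-0.13, 0.49, -0.86]]
top 367.32042707604046 255.89098210416478 195.19517238257035 [ 383.  -22. 1428.] [[0.01, -1.0, 0.01], [-1.0, -0.01, -0.07], [0.07, -0.01, -1.0]]
```

View pics/scene0.png

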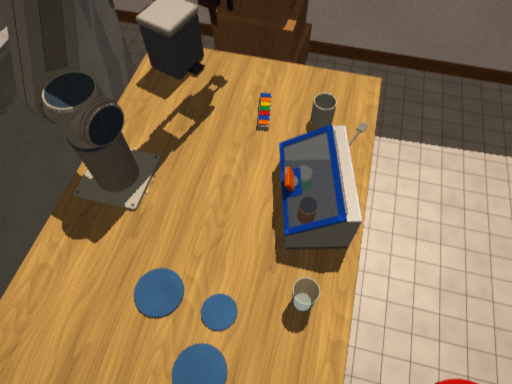

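View pics/top0.png

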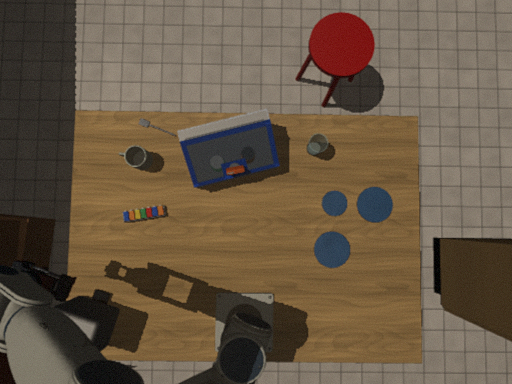

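```bash
cat >h.py <<'E'
from workcell import ctrl
import cv2,numpy as np
from scipy.spatial.transform import Rotation as Ro
class V:
    def __init__(s,n):
        s.d=d=ctrl.get_image(n); s.f=d["frame"]; s.hsv=cv2.cvtColor(s.f,cv2.COLOR_BGR2HSV)
        s.K=np.array([[d["fx"],0,d["cx"]],[0,d["fy"],d["cy"]],[0,0,1.]])
        s.R=cv2.Rodrigues(np.array(d["rvec"],float))[0]; s.t=np.array(d["tvec"],float).ravel(); s.C=-s.R.T@s.t
    def ray(s,u,v): return s.R.T@np.linalg.solve(s.K,[u,v,1.])
    def at(s,u,v,z):
        r=s.ray(u,v); return s.C+r*(z-s.C[2])/r[2]
    def px(s,p):
        q=s.K@(s.R@np.asarray(p,float)+s.t); return q[:2]/q[2]
    def mask(s,lo,hi): return cv2.inRange(s.hsv,np.array(lo),np.array(hi))
    def blobs(s,m,amin=30):
        c=cv2.findContours(m,cv2.RETR_EXTERNAL,cv2.CHAIN_APPROX_NONE)[0]
        return sorted([x for x in c if cv2.contourArea(x)>=amin],key=cv2.contourArea,reverse=True)
def tri(A,a,B,b):
    r1,r2=A.ray(*a),B.ray(*b); r1/=np.linalg.norm(r1); r2/=np.linalg.norm(r2)
    k=np.linalg.lstsq(np.c_[r1,-r2],B.C-A.C,rcond=None)[0]; p,q=A.C+k[0]*r1,B.C+k[1]*r2
    return (p+q)/2,np.linalg.norm(p-q)
E
python3 - <<'E'
from h import *
S,T=V("scene"),V("top")
for n,v in(("scene",S),("top",T)):
    print(n)
    for c in v.blobs(v.mask([100,110,50],[125,255,255])):
        M=cv2.moments(c); 
        e=cv2.fitEllipse(c); print("blue",cv2.contourArea(c),M['m10']/M['m00'],M['m01']/M['m00'],np.round(e,1) if 0 else e)
        if cv2.contourArea(c)>1500: print(cv2.approxPolyDP(c,6,True).reshape(-1,2).tolist(), v.at(e[0][0],e[0][1],6).round())
        print(v.at(*e[0],6).round(1))
    for c in v.blobs(v.mask([3,150,90],[15,255,255])): print("or",cv2.contourArea(c),cv2.minAreaRect(c))
a=cv2.resize(T.f[100:200,170:290],None,fx=6,fy=6,interpolation=cv2.INTER_CUBIC)
b=cv2.resize(S.f[115:255,265:375],None,fx=4,fy=4,interpolation=cv2.INTER_CUBIC)
cv2.imwrite("pics/t1.png",a[:,:]);cv2.imwrite("pics/s1.png",b)
E
```

```text
scene
blue 5473.5 310.5663347644712 181.899424499863 ((310.755859375, 182.9623260498047), (66.24559783935547, 116.8111801147461), 179.20948791503906)
[[330, 124], [280, 143], [285, 235], [346, 219]] [627. 126.   6.]
[627.1 126.4   6. ]
blue 1756.5 158.38125059303536 292.5370528513142 ((158.3853302001953, 292.5385437011719), (44.36872482299805, 50.43470001220703), 47.30866241455078)
[[169, 270], [138, 282], [135, 301], [145, 314], [164, 315], [178, 304], [182, 284]] [ 278. -335.    6.]
[ 278.2 -335.3    6. ]
blue 1702.0 199.6180963572268 365.9852134743439 ((199.61819458007812, 366.13970947265625), (41.268619537353516, 56.099395751953125), 85.25558471679688)
[[222, 356], [208, 345], [187, 348], [173, 382], [223, 383]] [ 451. -486.    6.]
[ 450.7 -486.4    6. ]
blue 924.0 218.59451659451656 311.9345238095238 ((218.5909423828125, 311.94268798828125), (33.2935676574707, 35.38789749145508), 38.30382537841797)
[ 457.4 -344.8    6. ]
or 143.5 ((288.5, 177.5), (23.0, 9.0), 90.0)
or 98.0 ((289.6500244140625, 24.54999542236328), (10.435516357421875, 12.649109840393066), 18.434947967529297)
or 3
[... 366 characters left out ...]
8.7 -333.8    6. ]
blue 870.5 374.46563277809685 204.25138809113534 ((374.4657287597656, 204.24900817871094), (32.85945510864258, 33.79637145996094), 139.69638061523438)
[ 454.  -500.4    6. ]
blue 403.0 334.3279569892473 202.82382133995037 ((334.34307861328125, 202.8221435546875), (22.578216552734375, 22.893930435180664), 125.00414276123047)
[ 457.2 -343.9    6. ]
blue 32.0 154.24479166666666 211.03125 ((154.30055236816406, 211.0230255126953), (4.963409423828125, 9.143585205078125), 173.80166625976562)
[415.3 352.2   6. ]
or 79.0 ((234.75, 169.75), (6.864064693450928, 16.86598777770996), 78.69007110595703)
or 37.5 ((160.0, 210.0), (8.0, 6.0), 90.0)
or 36.0 ((131.5, 215.0), (8.0, 5.0), 90.0)
```

View pics/t1.png

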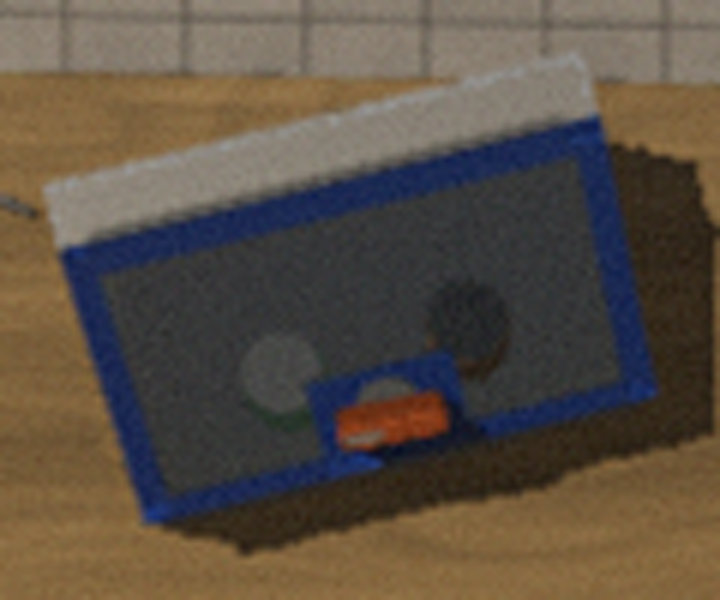

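View pics/s1.png

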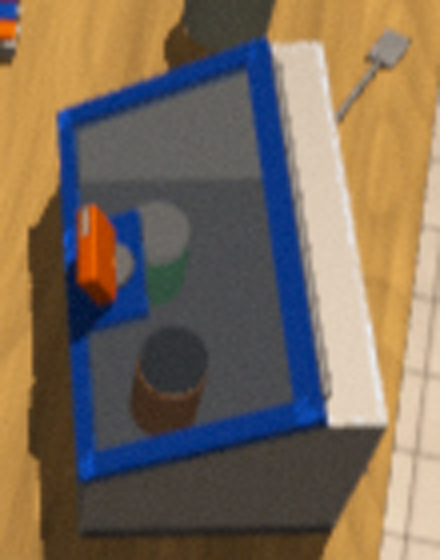

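```bash
python3 - <<'E'
from h import *
S,T=V("scene"),V("top")
t=lambda a,b:(a/6+170-.4,b/6+100-.4); s=lambda a,b:(a/4+265-.4,b/4+115-.4)
P={}
for n,a,b in(("HL",t(65,250),s(268,40)),("FL",t(148,522),s(60,115)),("FR",t(656,392),s(85,480)),("HR",t(601,120),s(325,415)),("BR",t(583,55),s(385,423)),("jarcap",t(468,320),s(173,358)),("tubcap",t(283,372),s(160,228)),("knobtop",t(392,418),s(90,253))):
    p,e=tri(T,a,S,b); print(n,p.round(1),round(e,1)); P[n]=p
# case fit: model outer points in case frame
mod={"HL":(52,160,186.7),"HR":(52,-160,186.7),"FL":(-100,160,98.7),"FR":(-100,-160,98.7),"BR":(95,-160,178)}
A=np.array([mod[k][:2] for k in mod]);B=np.array([P[k][:2] for k in mod])
a,b=A-A.mean(0),B-B.mean(0); yaw=np.arctan2((a[:,0]*b[:,1]-a[:,1]*b[:,0]).sum(),(a*b).sum())
R=np.array([[np.cos(yaw),-np.sin(yaw)],[np.sin(yaw),np.cos(yaw)]]); o=B.mean(0)-R@A.mean(0)
print("yaw",yaw,"origin",o,"res",(B-A@R.T-o).round(1).tolist())
# refine by reprojection least squares
from scipy.optimize import least_squares
pix={"HL":(t(65,250),s(268,40)),"FL":(t(148,522),s(60,115)),"FR":(t(656,392),s(85,480)),"HR":(t(601,120),s(325,415)),"BR":(t(583,55),s(385,423))}
def f(x):
    r=[]
    for k,(a,b) in pix.items():
        m=mod[k];c,si=np.cos(x[2]),np.sin(x[2]); w=(x[0]+c*m[0]-si*m[1],x[1]+si*m[0]+c*m[1],m[2]); r+=[*(T.px(w)-a),*(S.px(w)-b)]
    return r
q=least_squares(f,[*o,yaw]); print(q.x,np.round(q.fun,1))
for k,z in(("jarcap",96),("tubcap",84)):
    for v,pt in((T,{"jarcap":t(468,320),"tubcap":t(283,372)}[k]),(S,{"jarcap":s(173,358),"tubcap":s(160,228)}[k])):
        w=v.at(*pt,z); d=w[:2]-q.x[:2]; c,si=np.cos(q.x[2]),np.sin(q.x[2]); print(k,w.round(1),"case",(c*d[0]+si*d[1]).round(1),(-si*d[0]+c*d[1]).round(1))
E
```

```text
HL [649.9 223.  191.2] 1.1
FL [504.1 186.  102.2] 1.4
FR [ 588.8 -119.4  102.2] 3.1
HR [730.7 -79.8 193.7] 3.3
BR [770.9 -69.7 182.7] 1.7
jarcap [631.4  -4.9  94.5] 0.5
tubcap [599.8 108.4  88.1] 3.3
knobtop [560.4  37.1 145.6] 5.1
yaw 0.2628223567804102 origin [640.77092794  58.96428223] res [[0.5, -4.0], [-1.9, 2.2], [1.5, -1.5], [3.1, 2.1], [-3.2, 1.1]]
[6.41310681e+02 6.09975886e+01 2.64505172e-01] [-1.6  0.2 -0.2 -0.5 -0.8  0.2 -0.4 -0.1 -0.2  0.3 -1.4  0.5 -0.2 -0.7
 -0.2  1.5 -0.4 -1.   0.8  0.8]
jarcap [630.8  -5.   96. ] case -27.4 -61.0
jarcap [631.6  -5.7  96. ] case -26.8 -61.8
tubcap [598.9 108.3  84. ] case -28.6 56.7
tubcap [601.2 111.9  84. ] case -25.4 59.6
```

```bash
cat >>h.py <<'E'
O=np.array([641.3,61.,0]); YAW=.2645
RC=Ro.from_euler('z',YAW).as_matrix()
def state():
    o=ctrl.get_obs(); R=Ro.from_rotvec(o["orientation"]).as_matrix()
    print("t",round(o["t"],2),"world",o["ee_pos"].round(1),"case",(RC.T@(o["ee_pos"]-O)).round(1),"toolx yaw err",round(float(np.arctan2(R[1,0],R[0,0])-YAW),3),"f",o["ft_force"].round(1),"w",round(o["width"],1),"g",round(o["grasp_force"],1),"q",o["qpos"].round(2)); return o
E
python3 - <<'E'
from h import *
state()
K=np.array([-69.2,116.7])
for th in np.arange(-.1,1.7,.1):
    t=max(th,0); rc=30-10*t/1.57; h=8+11.5*np.cos(t)+13.5*np.sin(t)+(12 if th<0 else 0)
    u=rc*np.sin(t)-h*np.cos(t); v=rc*np.cos(t)+h*np.sin(t)
    ut=u-24*np.tan(np.pi/6)
    print(round(th,1),"TCP case",round(K[0]+u*.866-20,1),round(v,1),round(K[1]+ut*.5+16*.866+19,1))
E
```

```text
t 0.3 world [199.9 592.  241.4] case [-287.2  627.9  241.4] toolx yaw err 2.551 f [ 0.9 -0.8  0.1] w 88.0 g 0.0 q [ 1.23  0.42  1.63 -0.    1.09 -0.02]
-0.1 TCP case -116.5 30.0 126.9
0.0 TCP case -106.1 30.0 132.9
0.1 TCP case -104.6 31.3 133.8
0.2 TCP case -102.9 32.5 134.7
0.3 TCP case -101.0 33.6 135.8
0.4 TCP case -99.0 34.6 137.0
0.5 TCP case -96.7 35.3 138.3
0.6 TCP case -94.3 35.8 139.7
0.7 TCP case -91.8 36.0 141.1
0.8 TCP case -89.2 35.8 142.6
0.9 TCP case -86.6 35.2 144.1
1.0 TCP case -83.9 34.3 145.7
1.1 TCP case -81.4 32.9 147.1
1.2 TCP case -78.9 31.2 148.6
1.3 TCP case -76.7 29.0 149.9
1.4 TCP case -74.6 26.5 151.0
1.5 TCP case -72.9 23.7 152.0
1.6 TCP case -71.5 20.6 152.8
```

Emit:
arm_command --series '[{"linear": [0, 0, 0], "turn": 0.15}, {"linear": [0, 0, 0], "turn": 0.15}, {"linear": [0, 0, 0], "turn": 0.15}, {"linear": [0, 0, 0], "turn": 0.15}, {"linear": [0, 0, 0], "turn": 0.15}, {"linear": [0, 0, 0], "turn": 0.15}, {"linear": [0, 0, 0], "turn": 0.15}, {"linear": [0, 0, 0], "turn": 0.15}, {"linear": [0, 0, 0], "turn": 0.15}, {"linear": [0, 0, 0], "turn": 0.15}]' --jaw -1

```text
t: 1.3
ee_pos: [200.0, 592.1, 241.6]
orientation: [2.492, 1.913, -0.0]
ft_force: [-0.6, 0.1, -0.1]
width: 11.5
grasp_force: 0.0
```

Emit:
arm_command --series '[{"linear": [0, 0, 0], "turn": 0.15}, {"linear": [0, 0, 0], "turn": 0.15}, {"linear": [0, 0, 0], "turn": 0.15}, {"linear": [0, 0, 0], "turn": 0.15}, {"linear": [0, 0, 0], "turn": 0.15}, {"linear": [0, 0, 0], "turn": 0.15}, {"linear": [0, 0, 0], "turn": 0.15}]'

```text
t: 2.0
ee_pos: [200.0, 592.0, 241.6]
orientation: [3.115, 0.407, -0.0]
ft_force: [-0.2, -0.2, 0.2]
width: 0.4
grasp_force: 0.0
```

```bash
python3 -c "
from h import *
state()"
```

```text
t 2.0 world [200.  592.  241.6] case [-287.2  628.   241.6] toolx yaw err -0.005 f [-0.2 -0.2  0.2] w 0.4 g 0.0 q [1.23 0.42 1.63 0.   1.09 2.54]
```

Emit:
arm_command --series '[{"linear": [0.0115, 0.0425, 0]}, {"linear": [0.0115, 0.0425, 0]}, {"linear": [0.0115, 0.0425, 0]}, {"linear": [0.0115, 0.0425, 0]}, {"linear": [0.0115, 0.0425, 0]}, {"linear": [0.0115, 0.0425, 0]}, {"linear": [0.0115, 0.0425, 0]}, {"linear": [0.0115, 0.0425, 0]}, {"linear": [0.0115, 0.0425, 0]}, {"linear": [0.0115, 0.0425, 0]}]'

```text
validation failed for argument at $.se...
```

Emit:
arm_command --series '[{"linear": [0.0115, 0.0425, 0]}, {"linear": [0.0115, 0.0425, 0]}, {"linear": [0.0115, 0.0425, 0]}, {"linear": [0.0115, 0.0425, 0]}, {"linear": [0, 0, 0.04]}, {"linear": [0, 0, 0.04]}, {"linear": [0, 0, 0]}]'

```text
validation failed for argument at $.se...
```

```bash
python3 -c "
from h import *
state()
S,T=V('scene'),V('top')
a=cv2.resize(T.f[100:200,170:290],None,fx=4,fy=4,interpolation=cv2.INTER_CUBIC)
b=cv2.resize(S.f[120:220,265:365],None,fx=4,fy=4,interpolation=cv2.INTER_CUBIC)
cv2.imwrite('pics/p1.png',cv2.resize(np.hstack([a,b]),(800,364)))"
```

```text
t 2.0 world [200.  592.  241.6] case [-287.2  628.   241.6] toolx yaw err -0.005 f [-0.2 -0.2  0.2] w 0.4 g 0.0 q [1.23 0.42 1.63 0.   1.09 2.54]
```

View pics/p1.png

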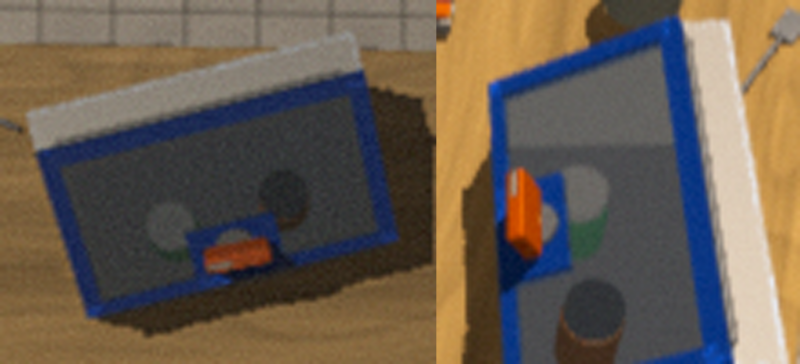

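The arm hasn't moved: the picture still shows the latched bar (top-view crop, about 238,255), and the rows were refused because each needs "turn". I'll resend them.

Emit:
arm_command --series '[{"linear": [0.0115, 0.0425, 0], "turn": 0}, {"linear": [0.0115, 0.0425, 0], "turn": 0}, {"linear": [0.0115, 0.0425, 0], "turn": 0}, {"linear": [0.0115, 0.0425, 0], "turn": 0}, {"linear": [0.0115, 0.0425, 0], "turn": 0}, {"linear": [0.0115, 0.0425, 0], "turn": 0}, {"linear": [0.0115, 0.0425, 0], "turn": 0}, {"linear": [0.0115, 0.0425, 0], "turn": 0}, {"linear": [0.0115, 0.0425, 0], "turn": 0}, {"linear": [0.0115, 0.0425, 0], "turn": 0}]'

```text
t: 3.1
ee_pos: [423.3, 210.7, 242.0]
orientation: [-3.113, -0.419, -0.001]
ft_force: [1.3, 1.2, -1.3]
width: 0.4
grasp_force: 0.0
```

Emit:
arm_command --series '[{"linear": [0.0115, 0.0425, 0], "turn": 0}, {"linear": [0.0115, 0.0425, 0], "turn": 0}, {"linear": [0.0115, 0.0425, 0], "turn": 0}, {"linear": [0.0115, 0.0425, 0], "turn": 0}, {"linear": [0, 0, 0.04], "turn": 0}, {"linear": [0, 0, 0.04], "turn": 0}, {"linear": [0, 0, 0], "turn": 0}]'

```text
t: 3.8
ee_pos: [508.3, 59.5, 157.6]
orientation: [-3.113, -0.417, 0.014]
ft_force: [-0.1, -0.5, -0.5]
width: 0.4
grasp_force: 0.0
```

```bash
python3 -c "
from h import *
state()
S,T=V('scene'),V('top')
a=cv2.resize(T.f[100:200,170:290],None,fx=4,fy=4,interpolation=cv2.INTER_CUBIC)
b=cv2.resize(S.f[120:220,265:365],None,fx=4,fy=4,interpolation=cv2.INTER_CUBIC)
cv2.imwrite('pics/p2.png',cv2.resize(np.hstack([a,b]),(800,364)))"
```

```text
t 3.8 world [508.3  59.5 157.6] case [-128.7   33.3  157.6] toolx yaw err 0.002 f [-0.1 -0.5 -0.5] w 0.4 g 0.0 q [ 0.09  0.38  1.93 -0.    0.83  1.4 ]
```

View pics/p2.png

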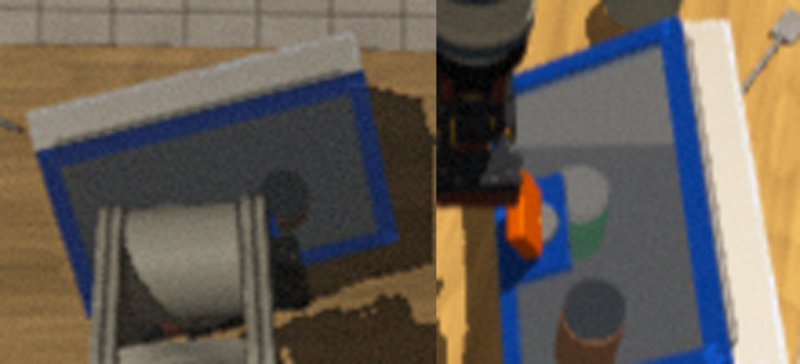

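The picture shows the closed fingers in front of the bar, next to its left end (scene crop, about 500,185; bar at 525,215). Next I lower them and push.

Emit:
arm_command --series '[{"linear": [0, 0, 0.013], "turn": 0}, {"linear": [0, 0, 0.013], "turn": 0}, {"linear": [0.012, 0.002, 0], "turn": 0}, {"linear": [0.01, 0.001, -0.001], "turn": 0}, {"linear": [0.004, -0.002, -0.002], "turn": 0}, {"linear": [0.004, -0.0025, -0.0025], "turn": 0}, {"linear": [0.005, -0.0015, -0.0025], "turn": 0}, {"linear": [0.005, 0, -0.003], "turn": 0}]'

```text
t: 4.7
ee_pos: [550.0, 74.2, 147.2]
orientation: [-3.114, -0.417, -0.001]
ft_force: [-1.5, 1.4, -0.0]
width: 0.5
grasp_force: 0.7
```

```bash
python3 -c "
from h import *
state()
S=V('scene')
for c in S.blobs(S.mask([3,150,90],[15,255,255])): print(cv2.contourArea(c),cv2.minAreaRect(c))"
```

```text
t 4.7 world [550.   74.2 147.2] case [-84.7  36.6 147.2] toolx yaw err 0.002 f [-1.5  1.4 -0. ] w 0.5 g 0.7 q [0.11 0.45 1.85 0.   0.84 1.42]
109.0 ((289.4999694824219, 24.499998092651367), (10.751744270324707, 13.914020538330078), 18.43494987487793)
103.5 ((286.5, 181.0), (10.60660171508789, 16.263456344604492), 45.0)
36.0 ((263.5, 122.0), (4.0, 9.0), 90.0)
```

Emit:
arm_command --series '[{"linear": [0.004, 0.0025, -0.002], "turn": 0}, {"linear": [0.004, 0.0035, -0.002], "turn": 0}, {"linear": [0.003, 0.004, -0.002], "turn": 0}, {"linear": [0.002, 0.004, -0.002], "turn": 0}, {"linear": [0.001, 0.003, -0.001], "turn": 0}, {"linear": [0, 0.002, 0], "turn": 0}]'

```text
t: 5.35
ee_pos: [568.5, 58.8, 155.9]
orientation: [-3.114, -0.415, -0.001]
ft_force: [-1.7, 7.4, 1.1]
width: 0.6
grasp_force: 3.5
```

```bash
python3 -c "
from h import *
state()
S=V('scene')
cv2.imwrite('pics/p3.png',cv2.resize(S.f[110:260,260:380],None,fx=4,fy=4,interpolation=cv2.INTER_CUBIC))
for c in S.blobs(S.mask([3,150,90],[15,255,255])): print(cv2.contourArea(c),cv2.minAreaRect(c))"
```

```text
t 5.35 world [568.5  58.8 155.9] case [-70.9  16.9 155.9] toolx yaw err 0.001 f [-1.7  7.4  1.1] w 0.6 g 3.5 q [0.08 0.46 1.81 0.   0.87 1.39]
109.0 ((289.5689697265625, 24.827592849731445), (10.584633827209473, 13.741456031799316), 21.801406860351562)
58.0 ((280.5, 179.0), (12.055238723754883, 9.36329174041748), 69.44395446777344)
36.0 ((263.5, 122.0), (4.0, 9.0), 90.0)
```

View pics/p3.png

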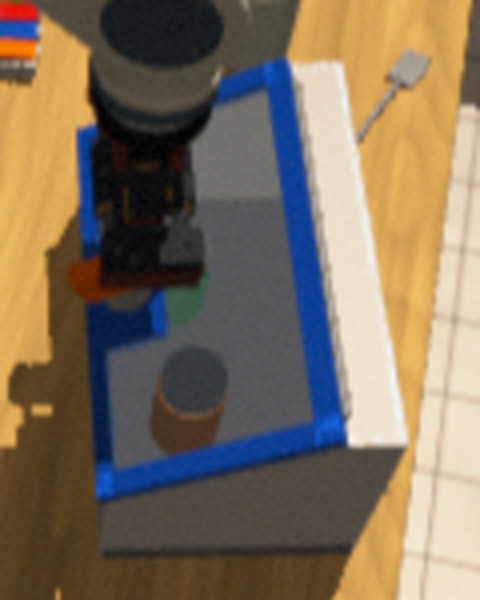

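The bar now points up the slope (orange end at crop 90,280) and is against its stop at 7 N. I'll back off, rise, open and measure how far the panel popped.

Emit:
arm_command --series '[{"linear": [0, -0.008, -0.002], "turn": 0}, {"linear": [-0.005, -0.005, -0.03], "turn": 0}, {"linear": [-0.005, 0.01, -0.04], "turn": 0}, {"linear": [-0.01, 0.014, -0.02], "turn": 0}, {"linear": [0, 0, 0], "turn": 0}]' --jaw -0.9

```text
t: 5.9
ee_pos: [552.7, 42.5, 250.9]
orientation: [3.113, 0.415, 0.009]
ft_force: [-0.5, -0.1, 0.4]
width: 4.4
grasp_force: 0.0
```

```bash
python3 - <<'E'
from h import *
state()
S,T=V('scene'),V('top')
for n,v in(("s",S),("t",T)):
    c=max(v.blobs(v.mask([100,110,50],[125,255,255])),key=lambda c:cv2.contourArea(c) if 150<c[:,0,1].mean()<210 and 180<c[:,0,0].mean()<345 else 0)
    p=c.reshape(-1,2); print(n,"max(-x+y)",p[np.argmax(p[:,1]-p[:,0])],"max(x+y)",p[np.argmax(p.sum(1))],"min x+y",p[np.argmin(p.sum(1))])
from math import sin,cos
for ph in(0,.1,.15,.2,.25):
    a=ph-np.pi/6  # elevation of edge dir
    for y in(-160,160):
        w=O+RC@np.array([57-175*cos(a)+10*sin(a),y,178+175*sin(a)+10*cos(a)]); print(ph,y,S.px(w).round(1),T.px(w).round(1),end=' ')
    print("grip",round(57-140*cos(a)+37*sin(a),1),round(178+140*sin(a)+37*cos(a),1))
cv2.imwrite('pics/p4.png',np.hstack([cv2.resize(S.f[120:260,260:360],(400,560),interpolation=cv2.INTER_CUBIC),cv2.resize(T.f[100:240,180:280],(400,560),interpolation=cv2.INTER_CUBIC)]))
E
```

```text
t 5.9 world [552.7  42.5 250.9] case [-90.3   5.3 250.9] toolx yaw err 0.001 f [-0.5 -0.1  0.4] w 4.4 g 0.0 q [ 0.06  0.31  1.78 -0.    1.05  1.36]
s max(-x+y) [283 232] max(x+y) [345 221] min x+y [305 133]
t max(-x+y) [325 210] max(x+y) [341 213] min x+y [329 192]
0 -160 [284.6 235. ] [278.8 165.1] 0 160 [279.3 143.1] [193.4 186.7] grip -82.7 140.0
0.1 -160 [282.3 232.6] [279.6 166.4] 0.1 160 [277.3 140. ] [193.2 188.2] grip -85.8 154.2
0.15 -160 [281.4 231.3] [280.  166.8] 0.15 160 [276.5 138.3] [193.  188.8] grip -86.8 161.4
0.2 -160 [280.6 230. ] [280.3 167.1] 0.2 160 [275.8 136.6] [192.8 189.2] grip -87.5 168.6
0.25 -160 [280.  228.7] [280.7 167.4] 0.25 160 [275.2 134.9] [192.5 189.6] grip -87.8 175.8
```

View pics/p4.png

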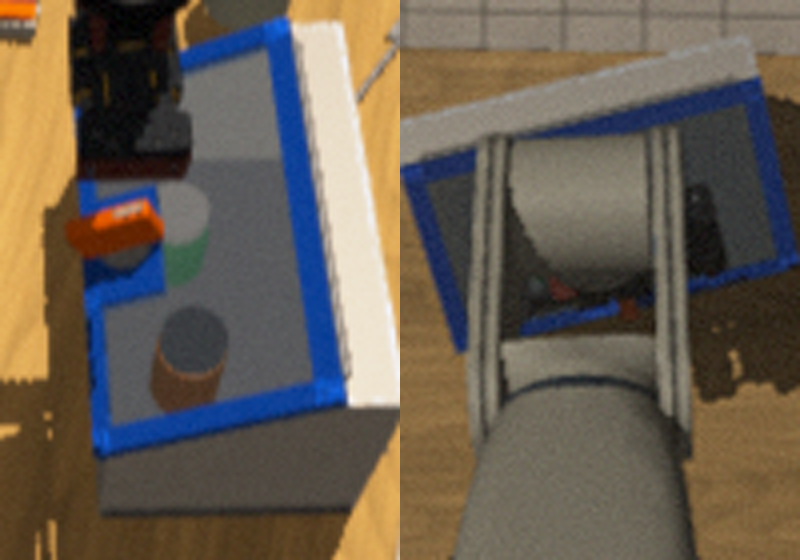

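The panel is ajar by about 0.1 rad: its front-right corner is at scene pixel (284,232), and the bar points up the slope at crop (118,228). I'll grip the bar across case y.

Emit:
arm_command --series '[{"linear": [0.004, 0.005, 0], "turn": 0}, {"linear": [0, 0, 0], "turn": 0}, {"linear": [0, 0, 0], "turn": 0}, {"linear": [0, 0, 0.03], "turn": 0}, {"linear": [0, 0, 0.03], "turn": 0}, {"linear": [0, 0, 0.02], "turn": 0}, {"linear": [0, 0, 0.012], "turn": 0}, {"linear": [0, 0, 0], "turn": 0}]' --jaw 0.15

```text
t: 6.8
ee_pos: [555.6, 39.5, 153.8]
orientation: [-3.114, -0.416, 0.006]
ft_force: [0.1, -0.5, -0.3]
width: 50.7
grasp_force: 0.0
```

Emit:
arm_command --series '[{"linear": [0, 0, 0], "turn": 0}, {"linear": [0, 0, 0], "turn": 0}, {"linear": [0, 0, 0], "turn": 0}, {"linear": [0, 0, 0], "turn": 0}, {"linear": [0, 0, 0], "turn": 0}, {"linear": [0, 0, 0], "turn": 0}]' --jaw -1

```text
t: 7.4
ee_pos: [557.6, 37.9, 156.3]
orientation: [3.111, 0.417, 0.003]
ft_force: [1.3, -8.9, 0.5]
width: 15.6
grasp_force: 30.1
```

```bash
python3 - <<'E'
from h import *
o=state(); c=RC.T@(o["ee_pos"]-O)
dx,dz=57-c[0],c[2]-178; r=np.hypot(dx,dz); a0=np.arctan2(dz,dx)
print("r",r,"elev",a0, "expected offset",np.arctan2(37,140))
p=[c[0],c[2]]
for k in range(1,22):
    a=a0+.1*k; q=[57-r*np.cos(a),178+r*np.sin(a)]; print(k,"d",round((q[0]-p[0])/1000,4),round(-(q[1]-p[1])/1000,4),"phi",round(a-np.arctan2(37,140)+.524,2)); p=q
E
```

```text
t 7.4 world [557.6  37.9 156.3] case [-86.9  -0.4 156.3] toolx yaw err 0.002 f [ 1.3 -8.9  0.5] w 15.6 g 30.1 q [ 0.05  0.44  1.84 -0.    0.86  1.35]
r 145.49401287354448 elev -0.14942551373617585 expected offset 0.25837819612682483
1 d -0.0014 -0.0145 phi 0.22
2 d 0.0 -0.0145 phi 0.32
3 d 0.0015 -0.0145 phi 0.42
4 d 0.0029 -0.0143 phi 0.52
5 d 0.0043 -0.0139 phi 0.62
6 d 0.0057 -0.0134 phi 0.72
7 d 0.007 -0.0128 phi 0.82
8 d 0.0082 -0.012 phi 0.92
9 d 0.0094 -0.0111 phi 1.02
10 d 0.0104 -0.0101 phi 1.12
11 d 0.0114 -0.009 phi 1.22
12 d 0.0122 -0.0079 phi 1.32
13 d 0.013 -0.0066 phi 1.42
14 d 0.0136 -0.0053 phi 1.52
15 d 0.014 -0.0039 phi 1.62
16 d 0.0143 -0.0025 phi 1.72
17 d 0.0145 -0.001 phi 1.82
18 d 0.0145 0.0004 phi 1.92
19 d 0.0144 0.0019 phi 2.02
20 d 0.0142 0.0033 phi 2.12
21 d 0.0138 0.0047 phi 2.22
```

Emit:
arm_command --series '[{"linear": [-0.001, 0.001, -0.0145], "turn": 0}, {"linear": [0, 0, -0.0145], "turn": 0}, {"linear": [0.0015, 0, -0.0145], "turn": 0}, {"linear": [0.003, 0, -0.0143], "turn": 0}, {"linear": [0.0043, 0, -0.0139], "turn": 0}, {"linear": [0.0057, 0, -0.0134], "turn": 0}]'

```text
t: 8.0
ee_pos: [569.4, 41.0, 241.4]
orientation: [3.112, 0.417, -0.002]
ft_force: [2.3, -4.8, -5.4]
width: 16.1
grasp_force: 30.0
```

```bash
python3 - <<'E'
from h import *
state()
S=V('scene')
cv2.imwrite('pics/p5.png',cv2.resize(S.f[80:270,240:390],None,fx=3,fy=3,interpolation=cv2.INTER_CUBIC))
E
```

```text
t 8.0 world [569.4  41.  241.4] case [-74.6  -0.5 241.4] toolx yaw err 0.002 f [ 2.3 -4.8 -5.4] w 16.1 g 30.0 q [ 0.05  0.35  1.75 -0.    1.05  1.36]
```

View pics/p5.png

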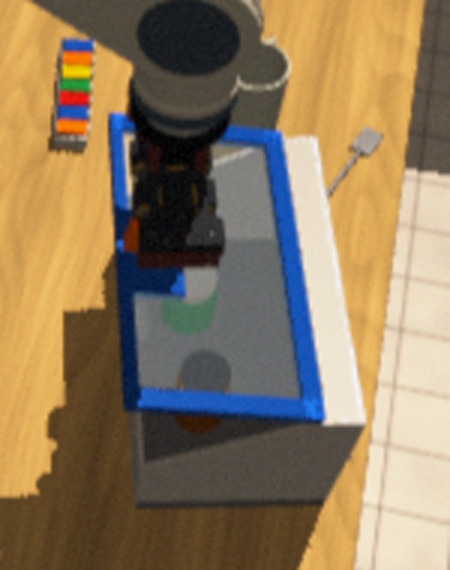

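The panel is lifting (front-right corner at crop 130,408) and forces are small, so I'll carry on along the arc.

Emit:
arm_command --series '[{"linear": [0.007, 0, -0.0128], "turn": 0}, {"linear": [0.0082, 0, -0.012], "turn": 0}, {"linear": [0.0094, 0, -0.011], "turn": 0}, {"linear": [0.0104, 0, -0.01], "turn": 0}, {"linear": [0.0114, 0, -0.009], "turn": 0}, {"linear": [0.0122, 0, -0.0079], "turn": 0}, {"linear": [0.013, 0, -0.0066], "turn": 0}]'

```text
t: 8.75
ee_pos: [638.0, 59.7, 310.2]
orientation: [3.112, 0.416, -0.005]
ft_force: [-1.5, -6.2, -1.0]
width: 15.9
grasp_force: 30.0
```

```bash
python3 - <<'E'
from h import *
o=state(); c=RC.T@(o["ee_pos"]-O)
a=np.arctan2(c[2]-178,57-c[0]); print(np.hypot(57-c[0],c[2]-178),"phi",a-.258+.524)
E
```

```text
t 8.75 world [638.   59.7 310.2] case [ -3.5  -0.4 310.2] toolx yaw err 0.001 f [-1.5 -6.2 -1. ] w 15.9 g 30.0 q [ 0.08  0.38  1.53 -0.    1.24  1.38]
145.38283434120646 phi 1.407788433266426
```

Emit:
arm_command --series '[{"linear": [0.0136, 0, -0.0053], "turn": 0}, {"linear": [0.014, 0, -0.0039], "turn": 0}, {"linear": [0.0143, 0, -0.0025], "turn": 0}, {"linear": [0.0145, 0, -0.001], "turn": 0}, {"linear": [0.0145, 0, 0.0004], "turn": 0}, {"linear": [0.0144, 0, 0.0019], "turn": 0}, {"linear": [0.0142, 0, 0.0033], "turn": 0}]'

```text
t: 9.45
ee_pos: [735.8, 86.4, 319.5]
orientation: [3.113, 0.416, 0.003]
ft_force: [-0.7, -3.5, 8.3]
width: 15.7
grasp_force: 30.0
```

Emit:
arm_command --series '[{"linear": [0, 0, 0], "turn": 0}, {"linear": [0, 0, 0], "turn": 0}, {"linear": [0, 0, 0], "turn": 0}, {"linear": [0, 0, -0.03], "turn": 0}, {"linear": [0, 0, -0.05], "turn": 0}, {"linear": [0, 0, -0.04], "turn": 0}, {"linear": [0, 0, 0], "turn": 0}]' --jaw 0.3

```text
t: 10.15
ee_pos: [736.4, 87.2, 445.5]
orientation: [3.114, 0.416, 0.018]
ft_force: [-0.5, 1.3, 0.3]
width: 56.8
grasp_force: 0.0
```

```bash
python3 - <<'E'
from h import *
state()
S=V('scene')
cv2.imwrite('pics/p6.png',cv2.resize(S.f[60:290,220:410],None,fx=2.5,fy=2.5,interpolation=cv2.INTER_CUBIC))
E
```

```text
t 10.15 world [736.4  87.2 445.5] case [9.870e+01 4.000e-01 4.455e+02] toolx yaw err 0.001 f [-0.5  1.3  0.3] w 56.8 g 0.0 q [0.1  0.47 1.11 0.   1.56 1.41]
```

View pics/p6.png

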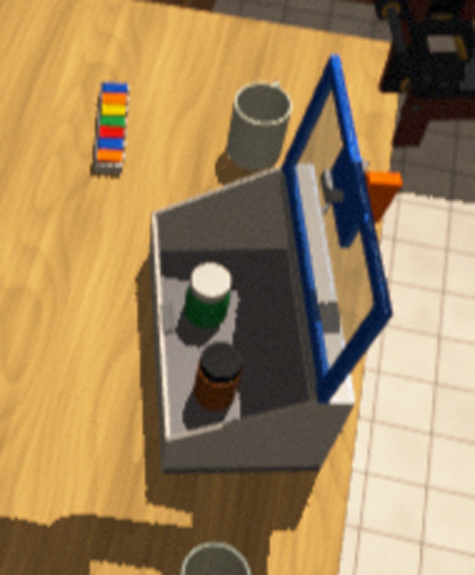

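The panel stands open at its stop. The amber jar's cap is at crop (221,361) and the green tub at (210,283), both upright and undisturbed. That was my tenth view, so from here I work from numbers only.

Emit:
arm_command --series '[{"linear": [-0.042, 0.02, 0], "turn": 0}, {"linear": [-0.042, 0.021, 0], "turn": 0}, {"linear": [-0.042, 0.021, 0], "turn": 0}, {"linear": [0, 0, 0], "turn": 0}]' --jaw 1

```text
t: 10.6
ee_pos: [625.2, -8.8, 436.0]
orientation: [3.114, 0.412, -0.007]
ft_force: [0.1, -0.2, -0.2]
width: 85.1
grasp_force: 0.0
```

```bash
python3 - <<'E'
from h import *
state()
S,T=V('scene'),V('top')
w=S.at(308.1,204,96); print("cap from view",w.round(1),"case",(RC.T@(w-O)).round(1))
m=np.zeros(S.f.shape[:2],np.uint8); m[185:235,285:335]=255
am=cv2.bitwise_and(S.mask([5,90,25],[18,255,140]),m)
for c in S.blobs(am,20):
    print("amber",cv2.contourArea(c),cv2.boundingRect(c),cv2.minAreaRect(c))
bl=cv2.bitwise_and(S.mask([0,0,0],[180,90,60]),m)
for c in S.blobs(bl,40): print("dark",cv2.contourArea(c),cv2.boundingRect(c),cv2.fitEllipse(c))
for p in((-27,-61),):
    for z in(6,41,76,96): print(z,S.px(O+RC@np.array([*p,z])).round(1))
E
```

```text
t 10.6 world [625.2  -8.8 436. ] case [-33.8 -63.2 436. ] toolx yaw err -0.002 f [ 0.1 -0.2 -0.2] w 85.1 g 0.0 q [-0.03  0.27  1.4  -0.    1.47  1.28]
cap from view [632.2  -5.2  96. ] case [-26.  -61.5  96. ]
amber 184.5 (297, 205, 20, 20) ((306.0886535644531, 215.36038208007812), (17.875988006591797, 18.121706008911133), 10.61965560913086)
dark 866.5 (300, 185, 35, 41) ((321.3110046386719, 203.69664001464844), (34.01069259643555, 38.94997787475586), 7.1636786460876465)
dark 86.5 (294, 218, 17, 13) ((301.1164855957031, 223.64913940429688), (11.984319686889648, 17.13314437866211), 67.15962219238281)
dark 84.5 (291, 185, 17, 13) ((298.2254943847656, 190.8150177001953), (12.617048263549805, 15.443487167358398), 72.51254272460938)
6 [304.5 218. ]
41 [305.7 212.7]
76 [307.  207.2]
96 [307.8 203.8]
```

Emit:
arm_command --series '[{"linear": [0.007, -0.002, 0.03], "turn": 0}, {"linear": [0, 0, 0.045], "turn": 0}, {"linear": [0, 0, 0.045], "turn": 0}, {"linear": [0, 0, 0.045], "turn": 0}, {"linear": [0, 0, 0.045], "turn": 0}, {"linear": [0, 0, 0.045], "turn": 0}, {"linear": [0, 0, 0.03], "turn": 0}, {"linear": [0, 0, 0.02], "turn": 0}, {"linear": [0, 0, 0], "turn": 0}]'

```text
t: 11.6
ee_pos: [633.9, -1.2, 127.7]
orientation: [-3.112, -0.418, 0.011]
ft_force: [-0.4, -0.1, 0.5]
width: 87.8
grasp_force: 0.0
```

```bash
python3 -c "
from h import *
state()"
```

```text
t 11.6 world [633.9  -1.2 127.7] case [-23.4 -58.1 127.7] toolx yaw err 0.002 f [-0.4 -0.1  0.5] w 87.8 g 0.0 q [-0.02  0.58  1.67  0.    0.9   1.28]
```

Emit:
arm_command --series '[{"linear": [-0.003, 0.003, 0], "turn": 0}, {"linear": [0, 0, 0.025], "turn": 0}, {"linear": [0, 0, 0.025], "turn": 0}, {"linear": [0, 0, 0.02], "turn": 0}, {"linear": [0, 0, 0], "turn": 0}]'

```text
t: 12.1
ee_pos: [633.2, -5.8, 61.2]
orientation: [-3.114, -0.416, 0.003]
ft_force: [0.4, -0.9, -0.5]
width: 88.1
grasp_force: 0.0
```

Emit:
arm_command --series '[{"linear": [0, 0, 0], "turn": 0}, {"linear": [0, 0, 0], "turn": 0}, {"linear": [0, 0, 0], "turn": 0}, {"linear": [0, 0, 0], "turn": 0}, {"linear": [0, 0, 0], "turn": 0}]' --jaw -1

```text
t: 12.6
ee_pos: [634.2, -5.8, 62.9]
orientation: [-3.114, -0.416, -0.001]
ft_force: [-0.5, 0.4, 6.2]
width: 51.6
grasp_force: 30.1
```

```bash
python3 -c "
from h import *
state()"
```

```text
t 12.6 world [634.2  -5.8  62.9] case [-24.3 -62.6  62.9] toolx yaw err 0.001 f [-0.5  0.4  6.2] w 51.6 g 30.1 q [-0.03  0.67  1.7   0.    0.78  1.28]
```

Emit:
arm_command --series '[{"linear": [0, 0, -0.005], "turn": 0}, {"linear": [0, 0, -0.015], "turn": 0}, {"linear": [0, 0, -0.03], "turn": 0}, {"linear": [0, 0, -0.03], "turn": 0}, {"linear": [0, 0, -0.03], "turn": 0}, {"linear": [0, 0, -0.02], "turn": 0}, {"linear": [0, 0, -0.01], "turn": 0}, {"linear": [0, 0, 0], "turn": 0}]'

```text
t: 13.4
ee_pos: [634.7, -6.0, 204.2]
orientation: [3.113, 0.416, 0.005]
ft_force: [0.6, 0.4, -2.0]
width: 51.8
grasp_force: 30.0
```

Emit:
arm_command --series '[{"linear": [-0.02, 0, 0], "turn": 0}, {"linear": [-0.03, 0, 0], "turn": 0}, {"linear": [-0.03, 0.01, 0], "turn": 0}, {"linear": [-0.03, 0.02, 0], "turn": 0}, {"linear": [-0.03, 0.03, 0], "turn": 0}, {"linear": [-0.03, 0.03, 0], "turn": 0}, {"linear": [-0.03, 0.03, 0], "turn": 0}, {"linear": [-0.02, 0.035, 0], "turn": 0}, {"linear": [-0.02, 0.035, 0], "turn": 0}, {"linear": [-0.01, 0.035, 0], "turn": 0}]'

```text
t: 14.4
ee_pos: [449.6, -289.7, 200.9]
orientation: [-3.112, -0.415, 0.004]
ft_force: [1.9, 0.5, -2.3]
width: 51.3
grasp_force: 30.0
```

```bash
python3 -c "
from h import *
o=state()
g=RC.T@(np.array([457.3,-344.3,0])-o['ee_pos']); print('to coaster, tool axes', g[0],-g[1])"
```

```text
t 14.4 world [ 449.6 -289.7  200.9] case [-276.7 -288.4  200.9] toolx yaw err 0.001 f [ 1.9  0.5 -2.3] w 51.3 g 30.0 q [-0.59  0.35  1.86 -0.    0.94  0.71]
to coaster, tool axes -6.85229592799014 54.751386986092974
```

Emit:
arm_command --series '[{"linear": [-0.004, 0.028, 0], "turn": 0}, {"linear": [-0.003, 0.026, 0.01], "turn": 0}, {"linear": [0, 0, 0.03], "turn": 0}, {"linear": [0, 0, 0.03], "turn": 0}, {"linear": [0, 0, 0.025], "turn": 0}, {"linear": [0, 0, 0.012], "turn": 0}, {"linear": [0, 0, 0], "turn": 0}, {"linear": [0, 0, 0], "turn": 0}]'

```text
t: 15.2
ee_pos: [459.4, -342.7, 95.4]
orientation: [-3.114, -0.416, 0.0]
ft_force: [0.7, -0.6, -2.1]
width: 51.6
grasp_force: 30.0
```

```bash
python3 - <<'E'
from h import *
o=state(); p=o["ee_pos"]
g=RC.T@(np.array([457.3,-344.3,0])-p); print('to coaster, tool axes', g[0],-g[1])
S=V("scene")
print("TCP px",S.px(p).round(1),"exp bottom",S.px(p-[0,0,57]).round(1))
m=np.zeros(S.f.shape[:2],np.uint8); u,v=S.px(p).astype(int); m[v-30:v+45,u-35:u+35]=255
am=cv2.bitwise_and(S.mask([5,120,20],[15,255,130]),m)
for c in S.blobs(am,15):
    x,y,w,h=cv2.boundingRect(c); print("amber",cv2.contourArea(c),x,y,w,h)
for r in range(v-4,v+40,3):
    k=np.where(am[r])[0]; print(r,(k.min(),k.max(),len(k)) if len(k) else None,end=' ')
# predicted silhouette columns for a 52 mm cylinder at p
ring=lambda z,c:np.array([S.px(c+[26*np.cos(t),26*np.sin(t),z]) for t in np.linspace(0,6.28,60)])
for z in(-57,-30,0): q=ring(z,p); print("\npred z",z,q.min(0).round(1),q.max(0).round(1),end='')
E
```

```text
t 15.2 world [ 459.4 -342.7   95.4] case [-281.1 -342.1   95.4] toolx yaw err 0.001 f [ 0.7 -0.6 -2.1] w 51.6 g 30.0 q [-0.66  0.55  1.83  0.    0.76  0.64]
to coaster, tool axes -2.4761025341178837 0.983445842360395
TCP px [216.4 302.7] exp bottom [218.5 308.4]
298 (np.int64(201), np.int64(201), 1) 301 None 304 (np.int64(206), np.int64(206), 1) 307 (np.int64(219), np.int64(219), 1) 310 None 313 (np.int64(198), np.int64(198), 1) 316 (np.int64(201), np.int64(201), 1) 319 (np.int64(197), np.int64(197), 1) 322 None 325 None 328 (np.int64(227), np.int64(227), 1) 331 (np.int64(197), np.int64(218), 6) 334 (np.int64(215), np.int64(215), 1) 337 (np.int64(188), np.int64(188), 1) 340 (np.int64(181), np.int64(199), 4) 
pred z -57 [208.7 298.6] [228.3 318.4]
pred z -30 [207.5 295.8] [227.5 316. ]
pred z 0 [206.1 292.5] [226.7 313.2]
```

Emit:
arm_command --series '[{"linear": [0, 0.001, 0.01], "turn": 0}, {"linear": [0, 0, 0.01], "turn": 0}, {"linear": [0, 0, 0.006], "turn": 0}, {"linear": [0, 0, 0.002], "turn": 0}, {"linear": [0, 0, 0], "turn": 0}, {"linear": [0, 0, 0], "turn": 0}]'

```text
t: 15.85
ee_pos: [459.6, -343.6, 67.2]
orientation: [3.114, 0.416, 0.0]
ft_force: [-0.1, -0.2, -2.6]
width: 51.6
grasp_force: 30.0
```

```bash
python3 -c "
from h import *
state()"
```

```text
t 15.85 world [ 459.6 -343.6   67.2] case [-281.2 -343.    67.2] toolx yaw err 0.001 f [-0.1 -0.2 -2.6] w 51.6 g 30.0 q [-0.66  0.6   1.84 -0.    0.71  0.64]
```

Emit:
arm_command --series '[{"linear": [0, 0, 0.001], "turn": 0}, {"linear": [0, 0, 0.001], "turn": 0}, {"linear": [0, 0, 0.001], "turn": 0}, {"linear": [0, 0, 0], "turn": 0}, {"linear": [0, 0, 0], "turn": 0}]'

```text
t: 16.35
ee_pos: [459.5, -343.6, 64.2]
orientation: [-3.114, -0.416, -0.0]
ft_force: [1.0, -0.4, -0.9]
width: 51.2
grasp_force: 30.0
```

Emit:
arm_command --series '[{"linear": [0, 0, 0.001], "turn": 0}, {"linear": [0, 0, 0], "turn": 0}, {"linear": [0, 0, 0], "turn": 0}]'

```text
t: 16.65
ee_pos: [459.5, -343.6, 63.2]
orientation: [-3.114, -0.416, 0.0]
ft_force: [0.0, -0.3, -1.7]
width: 51.4
grasp_force: 30.0
```

Emit:
arm_command --series '[{"linear": [0, 0, 0.001], "turn": 0}, {"linear": [0, 0, 0], "turn": 0}, {"linear": [0, 0, 0], "turn": 0}]'

```text
t: 16.95
ee_pos: [459.6, -343.6, 62.9]
orientation: [3.114, 0.416, 0.0]
ft_force: [-1.9, 1.2, 4.9]
width: 51.4
grasp_force: 30.0
```

Emit:
arm_command --series '[{"linear": [0, 0, 0.001], "turn": 0}, {"linear": [0, 0, 0], "turn": 0}, {"linear": [0, 0, 0], "turn": 0}]'

```text
t: 17.25
ee_pos: [459.6, -343.6, 62.8]
orientation: [3.114, 0.416, 0.0]
ft_force: [-4.0, 3.4, 14.7]
width: 51.4
grasp_force: 30.0
```

Emit:
arm_command --series '[{"linear": [0, 0, -0.001], "turn": 0}, {"linear": [0, 0, 0], "turn": 0}]'

```text
t: 17.45
ee_pos: [459.7, -343.8, 62.9]
orientation: [3.113, 0.416, 0.001]
ft_force: [-2.5, 2.1, 7.8]
width: 51.4
grasp_force: 30.0
```

Emit:
arm_command --series '[{"linear": [0, 0, 0], "turn": 0}, {"linear": [0, 0, 0], "turn": 0}, {"linear": [0, 0, 0], "turn": 0}, {"linear": [0, 0, 0], "turn": 0}, {"linear": [0, 0, -0.02], "turn": 0}, {"linear": [0, 0, -0.03], "turn": 0}, {"linear": [0, 0, -0.04], "turn": 0}, {"linear": [0, 0, -0.04], "turn": 0}, {"linear": [0, 0, -0.04], "turn": 0}]' --jaw 1

```text
t: 18.35
ee_pos: [459.3, -343.4, 233.6]
orientation: [-3.114, -0.416, 0.0]
ft_force: [0.5, -0.3, -0.5]
width: 87.9
grasp_force: 0.0
```

Emit:
arm_command --series '[{"linear": [0, -0.04, -0.03], "turn": 0}, {"linear": [0, -0.05, 0], "turn": 0}, {"linear": [0, -0.05, 0], "turn": 0}, {"linear": [0, -0.05, 0], "turn": 0}, {"linear": [0, -0.04, 0], "turn": 0}, {"linear": [0, 0, 0], "turn": 0}, {"linear": [0, 0, 0], "turn": 0}]'

```text
t: 19.05
ee_pos: [399.3, -121.3, 262.5]
orientation: [3.113, 0.42, 0.001]
ft_force: [1.1, -0.7, 0.5]
width: 87.5
grasp_force: 0.0
```

```bash
python3 - <<'E'
from h import *
state(); S,T=V("scene"),V("top")
for n,v in(("s",S),("t",T)):
    u,w=v.px([457.3,-344.3,50]).astype(int); b=v.mask([100,110,50],[125,255,255])[w-30:w+30,u-30:u+30]
    f=v.f[w-30:w+30,u-30:u+30]; hs=v.hsv[w-30:w+30,u-30:u+30]
    dark=((hs[...,2]<70)&(b==0)).astype(np.uint8)*255
    for c in v.blobs(dark,40): x=cv2.minEnclosingCircle(c); print(n,"dark",cv2.contourArea(c),np.array(x[0])+[u-30,w-30],x[1],np.array(cv2.boundingRect(c))+[u-30,w-30,0,0])
    am=v.mask([5,100,20],[15,255,150])[w-30:w+30,u-30:u+30]
    for c in v.blobs(am,15): print(n,"amber",cv2.contourArea(c),np.array(cv2.boundingRect(c))+[u-30,w-30,0,0])
    print(n,"exp cap",v.px([457.3,-344.3,96]).round(1),"body top",v.px([457.3,-344.3,76]).round(1),"base",v.px([457.3,-344.3,6]).round(1))
    for c in v.blobs(v.mask([100,110,50],[125,255,255]),200): print(n,"blue",cv2.contourArea(c),cv2.boundingRect(c))
for c in T.blobs(T.mask([45,80,25],[85,255,255]),15): print("green top",cv2.boundingRect(c))
for c in S.blobs(S.mask([45,80,25],[85,255,255]),15): print("green scene",cv2.boundingRect(c))
E
```

```text
t 19.05 world [ 399.3 -121.3  262.5] case [-281.2 -112.7  262.5] toolx yaw err 0.003 f [ 1.1 -0.7  0.5] w 87.5 g 0.0 q [-0.32  0.08  2.04 -0.    1.02  0.98]
s dark 428.5 [214.17870712 308.37072182] 14.63592529296875 [200 294  29  28]
s amber 121.0 [209 304  19  17]
s exp cap [215.4 303.1] body top [216.2 305.1] base [218.6 311.8]
s blue 3190.0 (333, 82, 44, 139)
s blue 1731.0 (135, 269, 48, 48)
s blue 1699.5 (173, 344, 54, 40)
s blue 426.5 (201, 295, 36, 35)
t dark 477.5 [341.         228.17856979] 21.18878746032715 [320 213  43  19]
t dark 257.0 [339.  204.5] 11.543496131896973 [328 195  23  19]
t amber 29.5 [329 197   9  12]
t exp cap [340.  201.6] body top [338.7 201.9] base [334.4 202.8]
t blue 868.0 (358, 187, 34, 35)
t blue 236.0 (167, 94, 103, 28)
green top (140, 209, 7, 9)
green scene (294, 175, 18, 17)
green scene (260, 106, 10, 4)
```

```bash
python3 -c "
from workcell import ctrl
print(ctrl.close_job())"
```

```text
the job is handed in; nothing more can be done
None
```

I turned the knob, swung the panel open to its stop, stood the amber jar on the smallest blue coaster (within about 3 mm of its centre by camera) and handed the job in after about 19 s; I never steered near the tub, mug, tumbler or organizer, but of those only the tub was checked at the end.

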